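Park and lock the thread carriage of a rod wrapper

TASK

Park the thread carriage of the rod-wrapping machine for transport: pull up its spring-loaded lock knob, slide the carriage along the front rail gently all the way up against the stop at the far end, and let the knob down so that the lock pin drops fully home in the hole there. Leave the rod lying on its rollers and everything else on the bench where it is.

Things in the scene. Friction and masses are not known exactly. Their poses are not given: they have to be found in the camera images.
- rod_wrapper: Rod-wrapping machine, fixed on the bench. Origin on the bench top under its middle; y along the machine, from the headstock (y -0.56 to -0.34 m, 210 mm high) towards the end stop; x away from the robot. Aluminium bed 940 x 80 mm, top at 52 mm. In front of it, centred on x = -110 mm, the front rail, 44 mm wide, top at 52 mm. Roller stands at y = +-270 mm, x within 40 mm of 0, 165 mm high.
- index_hole (a point): Middle index hole in the steel strip in the front rail's top. The pin lies over it at carriage position 0.125 and would drop in if the knob were let go there. The strip also has the long working slot, towards the headstock, where the pin is at the start. The parking hole is further on, in the stop bar.
- knob_grip (a point): Centre of the black T-bar of the lock knob on the carriage; axes parallel to the machine's. Bar 64 mm along x, 18 along y, 22 high; its centre is 99 mm above the bench with the pin down, 35 mm over the carriage plate. Grip across y from above, opened to 60 mm at most. Spools begin 46 mm behind it (+x), 5 mm above its centre at most; a wire guide 62 mm behind rises 30 mm above it.
- lock_knob (a joint): Height of the lock knob over its lowest position, m: 0 = pin fully home in a hole or in the slot, 0.008 = pin resting on top of the strip, 0.016 = fully up. A spring pulls it down (4 N at 0, 8 N fully up), so when let go over a hole the pin drops to 0 and blocks the carriage; over solid strip it rests at 0.008.
- carriage (a joint): Position of the carriage along the rail, m, growing towards the machine's +y. At the start 0 to 0.06, held by the pin in the working slot until the knob is raised. About 3 N of sliding friction; stays where it is left. The end stop is somewhere between 0.225 and 0.290 (not measured: feel for it, or see it).
- carriage_end (a point): Middle of the end edge of the carriage plate that meets the stop, 60 mm from the pin towards +y. The aluminium plate is 120 mm along y, reaches 30 mm in front of the pin and 80 mm behind it, is 10 mm thick, and its top is 64 mm above the bench.
- end_bracket: Aluminium clamp bridge, two black screws, on the front rail's far end, 44 x 40 x 32 mm, origin under its middle. From it a steel stop bar projects in the rail's groove towards the carriage, with a rubber-faced block 27 mm high; its face is 50 to 115 mm from this origin, set anew each time. The parking hole is in that bar, 60 mm before the face: the pin is over it when the carriage touches.
- rod: Fishing rod, black, 12 mm thick, 700 mm long, with a 26 mm thick cork grip, lying loose on the two roller stands along the machine; origin on its axis, 162 mm above the bench, 110 mm behind the knob's line.
- screwdriver: Loose screwdriver, 190 mm, lying in front of the machine; origin under its middle.
- tape: Loose roll of masking tape, 96 mm across, 25 mm high, lying flat in front of the machine; origin under its centre.
- board: Loose plywood board, 100 x 130 x 12 mm, lying in front of the machine; origin under its centre.
- spool: Loose thread spool, 60 mm across, 70 mm high, upright in front of the machine; origin under its centre.
- mug: White mug, 80 mm across, 95 mm high, behind the machine; origin under its centre.
- bottle: White bottle with green cap, 68 mm across, 170 mm high, behind the machine; origin under its centre.

How it is judged:
By the outcome, as a careful person would: the job done as asked, in the order asked, and still so for the second after the job is handed in, with the robot touching nothing.
It also fails if it takes over 45 s, if anything falls off the work surface, if the arm or the gripper's body presses on something with over 40 N, if the wrist force passes 120 N, or if a joint passes its speed limit or range.

ROBOT

A 6-joint arm with a two-finger parallel gripper is mounted at the origin on the work surface. World frame = base frame: x ahead of the robot, y to its left, z up, the work surface at z = 0. Lengths are in m, angles in rad, forces in N, time in s.
With the tool pointing down it reaches from about 0.375 to 0.975 m from the base axis. Payload 3.8 kg.
Tool frame: the origin (TCP) lies at the centre of the arm's flange, where the gripper is bolted on; the fingertips stand 173 mm ahead of it and the grasp point (between the pads) lies 155 mm ahead of it (bot.tip_reach is the distance from the TCP to the fingertips, in m); z points along the fingers, y is the line along which they close (so a half turn about z gives the same grasp; the last joint's range is limited). The gripper opens to 85 mm and grips with 20 to 120 N. Pads are 22 mm wide; open, the fingers measure 114 mm over their backs; the gripper's body (76 mm by 85 mm) begins 54 mm behind the grasp point. The pads swing forward as they close: fully open they stand 13 mm farther back than shut.
Start: joints at [-1.316, 0.264, 1.604, -0, 1.274, -0.037], TCP at [0.194, -0.646, 0.405] pointing down, gripper open.
Joint ranges: [-2.63, 2.63], [-0.94, 2.18], [0.31, 2.57], [-1.31, 4.45], [0, 2.66], [-2.55, 2.55]. Speed limits (rad/s): [2.57, 2.57, 3.14, 3.14, 3.14, 3.14].

INTERFACE

Orientations are given as a rotation vector (axis times angle).
In Python, from workcell import bot gives the robot as it stands.
- The arm moves only by the tool drive_tool, never from a script. Its arguments are lists of equal length, an entry for each row: "claw": the finger opening in mm, from 0 to 85.4; "slide": the shift along the world's x, y, z each as a share of 0.5 m, from -1 to 1, a list of three; "yaw": the turn about the world's z as a share of 180 degrees, from -1 to 1. A call has 1 to 8 rows; each row is the pose to reach, as a shift and turn from the pose commanded when the call began, turning the shorter way round; what a row does not reach only later rows make up. A row lasts 1/12 s, in which the tool goes at most 41.7 mm and 7.16 degrees, less where a joint would pass 70% of its speed; a pose out of reach is approached as far as the arm can. A call with a number of a shift or a turn outside -1 to 1 is refused whole. A call with a gripper value outside its range is refused whole. The fingers move at their own pace and stop on an object; "newtons" is the grip in N (left out, the last holds). Time passes only in rows, so rows that repeat a pose let the fingers close. It gives the time, the measured TCP pose, the force, the opening and the grip force at its end, in the units of the state.
- bot.read_state(): the state, without advancing time (a new reading comes with each control period).
- bot.read_camera(name): name is "scene" or "top" or "wrist"; returns a dict with "color" (480x640x3 uint8, red, green, blue), "depth" (480x640 float32, m along the optical axis (not along the pixel's ray), 0 where there is no reading), "mtx" (3x3 intrinsics, pixels), "eye" and "rotation" of the camera in the world. Camera axes: x right, y up, looking along -z (the intrinsics and any distortion apply to the point x, -y, -z); pixel columns grow to the right and rows downward; lengths in m; the calibration is good to about 2 mm. A picture is of the moment at which its call begins.
- bot.finish_job(): hands the job in; it is judged then, once.
The state is a dict: "time": time; "q": joint angles; "joint_vel": joint speeds; "joint_torque": joint torques, N m; "tool_pos": TCP position; "tcp_rot": TCP orientation; "wrist_force": force on the tool from outside, world axes, zero at the start; "torque": the same for the moment, N m; "width": opening from 0.0 (shut) to 1.0 (fully open); "grip_force": force on a finger pad.
Only numpy, scipy, OpenCV 4.12 (cv2) and the standard library are available. Lean on these libraries where they do the work, as an engineer would, in place of code of your own. Each camera call takes 0.05 s, during which the arm holds its last target. There are 200 camera calls.

## Working session

There is one attempt and no reset: what is moved stays moved. The work goes in short steps, Python scripts to look and compute and a tool call to move; the robot and the scene stay as the last step left them, time stands still between calls to the robot, and variables do not carry over. Pictures are saved under pics/ and viewed, at most 10 in all, crops included, and the job is handed in when it is done.

Besides the shell and the picture viewer there is one more tool, called after "Emit:" by a JSON object that holds its "api" and its "payload". drive_tool: Moves the arm, as the interface text tells. Shift numbers are shares of 0.5 m and turn numbers shares of 180 degrees, none past 1 either way. Its arguments: {"type":"object","properties":{"claw":{"type":"array","items":{"type":"number"}},"slide":{"type":"array","items":{"type":"array","items":{"type":"number"}}},"yaw":{"type":"array","items":{"type":"number"}},"newtons":{"type":"number"}},"required":["claw","slide","yaw"]}

```bash
mkdir -p pics
cat > h.py <<'E'
import numpy as np, cv2
from workcell import bot
def cam(n):
    c=bot.read_camera(n); np.savez(f'{n}.npz',**{k:c[k] for k in('color','depth','mtx','eye','rotation')}); return c
def load(n): return dict(np.load(f'{n}.npz'))
def save(c,f): cv2.imwrite(f,c['color'][:,:,::-1])
def ray(c,u,v):
    d=np.linalg.inv(c['mtx'])@[u,v,1.]; return c['rotation']@(d*[1,-1,-1])
def onz(c,u,v,z):
    d=ray(c,u,v); return c['eye']+d*(z-c['eye'][2])/d[2]
def pt(c,u,v): return c['eye']+ray(c,u,v)*c['depth'][int(v),int(u)]
def cloud(c):
    v,u=np.mgrid[:480,:640]; d=np.linalg.inv(c['mtx'])@np.stack([u.ravel(),v.ravel(),np.ones(u.size)])
    P=(c['rotation']@(d*np.array([[1],[-1],[-1]])*c['depth'].ravel())).T+c['eye']; return P.reshape(480,640,3)
E
python3 - <<'E'
from h import *
for n in('top','scene'):
    c=cam(n); save(c,f'pics/{n}.png'); print(n,c['eye'],c['rotation'].round(3).tolist(),c['mtx'].tolist())
print(bot.read_state())
E
```

```text
top [ 0.41150543 -0.02800708  1.28084876] [0.094, -0.111, -1.539] [[584.4702575145925, 0.0, 321.24413484426935], [0.0, 584.4702575145925, 248.50549926240444], [0.0, 0.0, 1.0]]
scene [ 1.10131263 -0.72710672  0.81341924] [0.892, 0.307, 0.605] [[479.1543644068237, 0.0, 315.4182935601811], [0.0, 479.1543644068237, 246.0109885193766], [0.0, 0.0, 1.0]]
{'time': 0.1, 'q': array([-1.31592009e+00,  2.64671612e-01,  1.60527045e+00,  1.97562086e-05,
        1.27367733e+00, -3.69048964e-02]), 'joint_vel': array([ 3.12532583e-04, -2.43043210e-03, -4.62389669e-03,  2.40842759e-03,
       -9.11072794e-04, -2.39841698e-05]), 'joint_torque': array([ 4.72672873e-04, -5.16704786e+01, -3.68589771e+01, -1.07469320e-04,
        6.26313573e-03, -1.92977853e-05]), 'tool_pos': array([ 0.19408786, -0.6461638 ,  0.40347251]), 'tcp_rot': array([-3.10622496e+00, -4.56402408e-01,  3.16587933e-04]), 'wrist_force': array([-0.28464053,  0.0090583 ,  0.61304253]), 'torque': array([ 0.01773295, -0.039564  , -0.02867994]), 'grip_force': 0.0, 'width': 0.9996085671665164}
```

View pics/top.png

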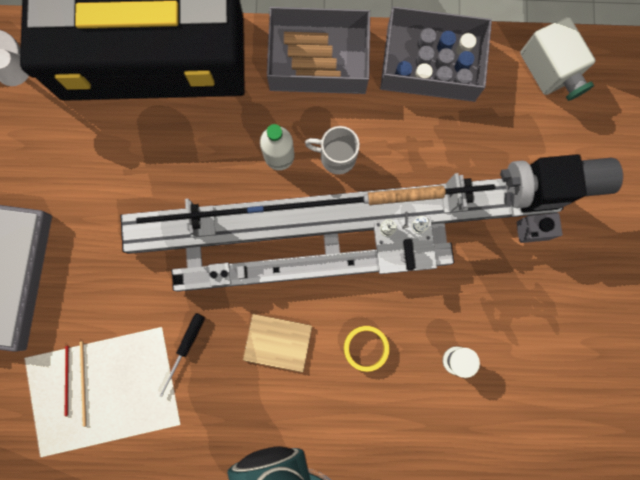

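View pics/scene.png

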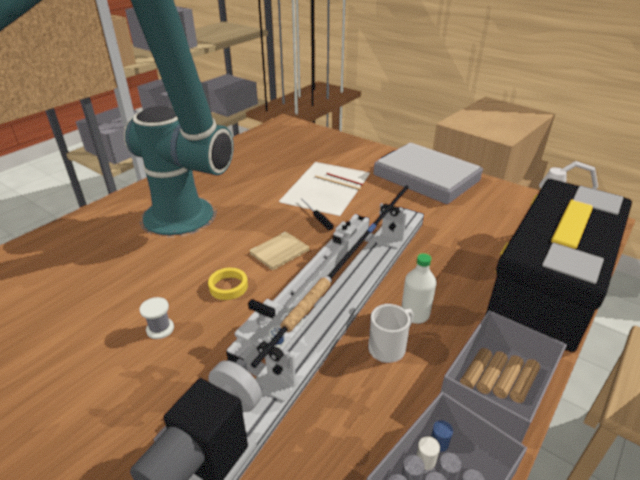

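Top view: the knob's T-bar is at about (409,254), the plate's end edge at column 376, the stop block near (240,272) and the bracket at (218,273). The "rotation" values are rotation vectors.

```bash
sed -i "s/^    c=bot.read_camera(n); /    c=dict(bot.read_camera(n)); c['rotation']=cv2.Rodrigues(np.array(c['rotation']))[0]; /" h.py
python3 - <<'E'
from h import *
c=cam('top'); P=cloud(c)
# bed/rail direction: points at height ~0.052 ; knob: dark at height ~0.11
g=cv2.cvtColor(c['color'],cv2.COLOR_RGB2GRAY)
m=((g<60)&(P[...,2]>.09)&(P[...,2]<.13)).astype(np.uint8)
m[:, :380]=0;m[:,440:]=0;m[:235]=0;m[285:]=0
n,l,s,ce=cv2.connectedComponentsWithStats(m)
for i in range(1,n):
    if s[i,4]>20:
        vs,us=np.where(l==i); print(s[i],ce[i],cv2.minAreaRect(np.c_[us,vs].astype(np.float32)),'z',np.median(P[l==i][:,2]),'xyz',onz(c,*ce[i],.110))
# rail front edge line: pixels with z in .045...06, lower boundary per column
E=[]
for u in range(260,370,2):
    v=np.where((P[240:300,u,2]>.045)&(P[240:300,u,2]<.058))[0]
    if len(v): E.append(onz(c,u,240+v.max()+.5,.052)[:2])
E=np.array(E); print(len(E)); vx=cv2.fitLine(E.astype(np.float32),cv2.DIST_HUBER,0,.001,.001).ravel(); print('rail edge',vx, 'yaw deg',np.degrees(np.arctan2(-vx[0],vx[1])))
for u,v in((120,214),(120,252),(505,180)): print(u,v,P[v,u])
im=c['color'][225:300,165:465,::-1]; cv2.imwrite('pics/crop1.png',cv2.resize(im,None,fx=2.66,fy=2.66,interpolation=2))
x=cv2.resize(c['color'][235:300,165:285,::-1],None,fx=6,fy=6,interpolation=2);cv2.imwrite('pics/crop2.png',x)
E
```

```text
[404 239  11  31 251] [408.88047809 253.78087649] ((408.85150146484375, 254.01486206054688), (30.448139190673828, 8.457816123962402), 84.2894058227539) z 0.11013070294900751 xyz [ 0.56038937 -0.2163954   0.11      ]
55
rail edge [ 0.12363684 -0.9923275   0.51414996 -0.03101989] yaw deg -172.89795
120 214 [0.64345733 0.40700752 0.0039487 ]
120 252 [0.55905111 0.40118185 0.00293575]
505 180 [ 0.70816933 -0.39930872  0.15310923]
```

View pics/crop1.png

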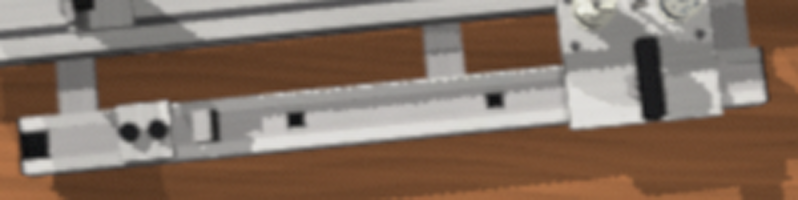

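View pics/crop2.png

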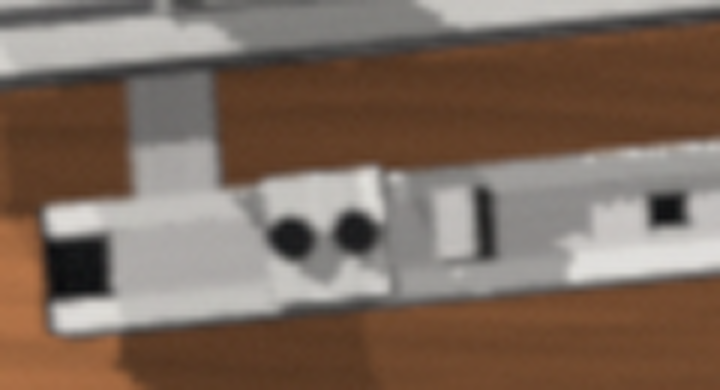

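The crops show the stop block's rubber face edge at about (247.3,272), the parking hole at (276.3,270) and the index hole at (351,262.6). The track between them is clear.

Run:
```python
from h import *
c=load('top'); P=cloud(c)
ey=np.array([-.1236,.9923]);ex=np.array([.9923,.1236])
k=onz(c,408.88,253.78,.110)[:2]
d=lambda n,p:print(n,p.round(4),'along',((p[:2]-k)@ey).round(4),'across',((p[:2]-k)@ex).round(4))
d('face',onz(c,247.3,272,.052)); d('park',onz(c,276.3,270,.052)); d('index',onz(c,351,262.6,.052))
d('plate edge',onz(c,376.5,261,.064)); d('plate R',onz(c,165+721/2.66,225+95/2.66,.064))
print('block z',P[270:273,238:250,2].round(3))
st=bot.read_state(); R=cv2.Rodrigues(st['tcp_rot'])[0]; print(R.round(3), 'closing ang',np.degrees(np.arctan2(R[1,1],R[0,1])))
g=np.array([*k,0.099+.155]); print('knob',k,'delta',g-st['tool_pos'])
# reach of target
f=k+ey*.25; print('final',f,np.hypot(*f),np.hypot(*k))
```

```text
face [0.519  0.1148 0.052 ] along 0.3338 across -0.0002
park [0.525 0.054 0.052] along 0.2727 across -0.0017
index [ 0.5453 -0.1032  0.052 ] along 0.1141 across -0.001
plate edge [ 0.549  -0.1559  0.064 ] along 0.0614 across -0.0039
plate R [ 0.5533 -0.2811  0.064 ] along -0.0633 across -0.0151
block z [[0.078 0.077 0.081 1.281 0.081 0.082 0.077 0.075 0.081 0.057 0.05  0.054]
 [0.078 0.077 0.079 0.077 0.08  0.083 0.074 0.077 0.077 0.062 0.055 0.051]
 [0.082 0.077 0.073 0.081 0.079 0.078 0.075 0.077 0.078 0.063 0.053 0.054]]
[[ 0.958  0.288 -0.   ]
 [ 0.288 -0.958  0.002]
 [ 0.    -0.002 -1.   ]] closing ang -73.27822746362432
knob [ 0.56039112 -0.21639442] delta [ 0.3662475   0.42981246 -0.14962706]
final [0.52949112 0.03168058] 0.5304380356477767 0.6007201978995319
```

Emit:
{"api": "drive_tool", "payload": {"claw": [60, 60, 60, 60, 60, 60, 60, 60], "slide": [[0.366, 0.43, -0.05], [0.366, 0.43, -0.05], [0.366, 0.43, -0.05], [0.366, 0.43, -0.05], [0.366, 0.43, -0.05], [0.366, 0.43, -0.05], [0.366, 0.43, -0.05], [0.366, 0.43, -0.05]], "yaw": [-0.0535, -0.0535, -0.0535, -0.0535, -0.0535, -0.0535, -0.0535, -0.0535], "newtons": 60}}

```text
time: 0.82
tool_pos: [0.38, -0.4269, 0.3785]
tcp_rot: [-3.131, -0.201, -0.001]
wrist_force: [-0.3, 0.2, -0.1]
width: 0.698
grip_force: 0.0
```

Emit:
{"api": "drive_tool", "payload": {"claw": [60, 60, 60, 60, 60, 60, 60, 60], "slide": [[0.366, 0.43, -0.09], [0.366, 0.43, -0.09], [0.366, 0.43, -0.09], [0.366, 0.43, -0.09], [0.366, 0.43, -0.09], [0.366, 0.43, -0.09], [0.366, 0.43, -0.09], [0.366, 0.43, -0.09]], "yaw": [0, 0, 0, 0, 0, 0, 0, 0]}}

```text
time: 1.48
tool_pos: [0.5628, -0.2123, 0.3332]
tcp_rot: [-3.132, -0.201, -0.0]
wrist_force: [-0.1, -1.6, -0.4]
width: 0.706
grip_force: 0.0
```

Run:
```python
from h import *
c=cam('wrist'); save(c,'pics/w1.png'); P=cloud(c); g=cv2.cvtColor(c['color'],cv2.COLOR_RGB2GRAY)
s=bot.read_state(); print(s['tool_pos'],s['tcp_rot'])
k=np.array([.5604,-.2164])
m=(g<60)&(abs(P[...,2]-.11)<.006)&(np.hypot(P[...,0]-k[0],P[...,1]-k[1])<.06)
vs,us=np.where(m); 
if len(us):
    r=cv2.minAreaRect((P[m][:,:2]*1000).astype(np.float32)); print(len(us),r,np.median(P[m][:,2]))
```

```text
[ 0.5614831  -0.2141975   0.33349236] [-3.13410001e+00 -2.01311756e-01  2.22466052e-03]
1667 ((560.1797485351562, -217.84046936035156), (62.60967254638672, 17.18458366394043), 7.06896448135376) 0.10933150972221098
```

View pics/w1.png

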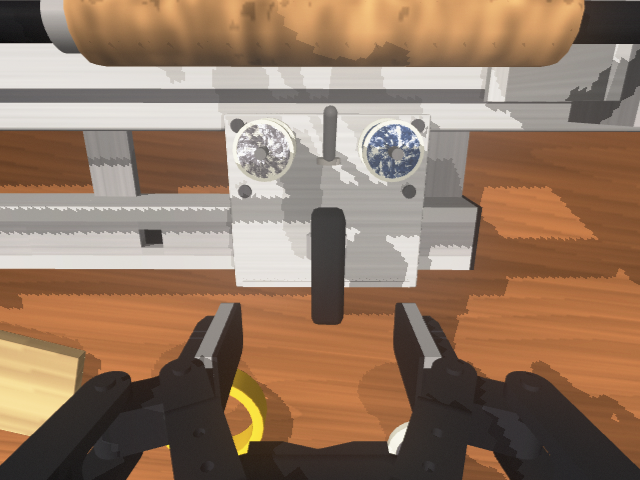

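The wrist view shows the T-bar at about (328,265), midway between the pads, with nothing beside it. I'll descend.

Emit:
{"api": "drive_tool", "payload": {"claw": [60, 60, 60, 60, 60, 60, 60, 60], "slide": [[-0.002, -0.005, -0.03], [-0.002, -0.005, -0.06], [-0.002, -0.005, -0.09], [-0.002, -0.005, -0.12], [-0.002, -0.005, -0.14], [-0.002, -0.005, -0.158], [-0.002, -0.005, -0.158], [-0.002, -0.005, -0.158]], "yaw": [0, 0, 0, 0, 0, 0, 0, 0]}}

```text
time: 2.2
tool_pos: [0.5588, -0.2195, 0.2554]
tcp_rot: [-3.135, -0.193, 0.001]
wrist_force: [0.9, 0.1, 0.4]
width: 0.702
grip_force: 0.0
```

Emit:
{"api": "drive_tool", "payload": {"claw": [45, 30, 20, 10, 10, 10, 10, 10], "slide": [[0, 0, 0], [0, 0, 0], [0, 0, 0], [0, 0, 0], [0, 0, 0], [0, 0, 0], [0, 0, 0], [0, 0, 0]], "yaw": [0, 0, 0, 0, 0, 0, 0, 0], "newtons": 60}}

```text
time: 2.87
tool_pos: [0.5596, -0.2189, 0.2569]
tcp_rot: [3.135, 0.195, 0.002]
wrist_force: [-1.1, 0.9, 6.5]
width: 0.201
grip_force: 58.9
```

Emit:
{"api": "drive_tool", "payload": {"claw": [10, 10, 10, 10, 10, 10, 10, 10], "slide": [[0, 0, 0.006], [0, 0, 0.012], [0, 0, 0.018], [0, 0, 0.024], [0, 0, 0.026], [0, 0, 0.026], [0, 0, 0.026], [0, 0, 0.026]], "yaw": [0, 0, 0, 0, 0, 0, 0, 0]}}

```text
time: 3.53
tool_pos: [0.5596, -0.2189, 0.2682]
tcp_rot: [3.135, 0.194, 0.002]
wrist_force: [6.5, 0.3, -6.5]
width: 0.201
grip_force: 58.6
```

Run:
```python
from h import *
s=bot.read_state(); print(s['tool_pos'],s['wrist_force'],s['grip_force'],s['width'])
c=cam('wrist'); save(c,'pics/w2.png')
```

```text
[ 0.55956782 -0.21889345  0.26820382] [ 6.52458101  0.28769285 -6.48350329] 58.6236834526062 0.20107081121214326
```

View pics/w2.png

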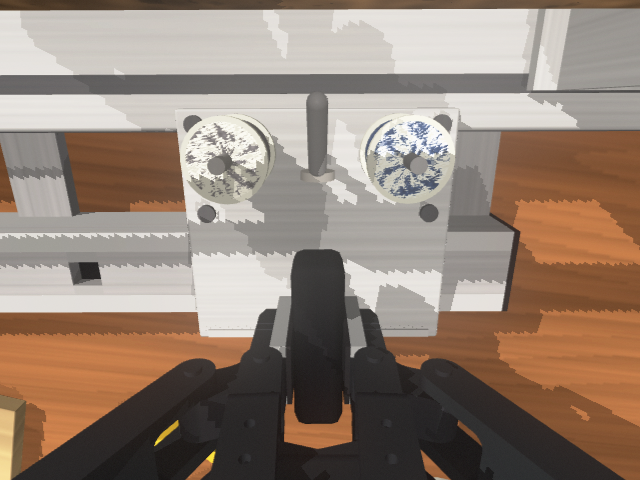

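The knob is gripped and up about 11 mm, and the spring force of 6.5 N agrees. Next I'll slide the first 100 mm.

Emit:
{"api": "drive_tool", "payload": {"claw": [10, 10, 10, 10, 10, 10, 10, 10], "slide": [[-0.0015, 0.0124, 0.003], [-0.0046, 0.0372, 0.003], [-0.0084, 0.067, 0.003], [-0.0123, 0.0992, 0.003], [-0.0164, 0.132, 0.003], [-0.0203, 0.163, 0.003], [-0.0234, 0.188, 0.003], [-0.0247, 0.1985, 0.003]], "yaw": [0, 0, 0, 0, 0, 0, 0, 0]}}

```text
time: 4.25
tool_pos: [0.5469, -0.119, 0.2698]
tcp_rot: [3.134, 0.196, 0.002]
wrist_force: [5.1, -3.6, -7.0]
width: 0.194
grip_force: 59.2
```

Emit:
{"api": "drive_tool", "payload": {"claw": [10, 10, 10, 10, 10, 10, 10, 10], "slide": [[-0.0015, 0.0124, 0], [-0.0046, 0.0372, 0], [-0.0084, 0.067, 0], [-0.0123, 0.0992, 0], [-0.0164, 0.132, 0], [-0.0203, 0.163, 0], [-0.0234, 0.188, 0], [-0.0247, 0.1985, 0]], "yaw": [0, 0, 0, 0, 0, 0, 0, 0]}}

```text
time: 4.92
tool_pos: [0.5344, -0.0199, 0.2697]
tcp_rot: [3.134, 0.196, 0.001]
wrist_force: [5.0, -3.3, -6.4]
width: 0.198
grip_force: 59.4
```

Emit:
{"api": "drive_tool", "payload": {"claw": [10, 10, 10, 10, 10, 10, 10, 10], "slide": [[-0.0015, 0.012, 0], [-0.003, 0.024, 0], [-0.0045, 0.036, 0], [-0.006, 0.048, 0], [-0.0075, 0.06, 0], [-0.009, 0.072, 0], [-0.01, 0.08, 0], [-0.01, 0.08, 0]], "yaw": [0, 0, 0, 0, 0, 0, 0, 0]}}

```text
time: 5.58
tool_pos: [0.5294, 0.0196, 0.2697]
tcp_rot: [3.135, 0.195, -0.0]
wrist_force: [4.5, -0.4, -6.5]
width: 0.196
grip_force: 59.4
```

Run:
```python
from h import *
s=bot.read_state(); print(s['tool_pos'],s['wrist_force'],s['width'],(s['tool_pos'][:2]-[.5596,-.2189])@[-.1236,.9923])
c=cam('wrist'); save(c,'pics/w3.png')
```

```text
[0.52940949 0.01958358 0.26970587] [ 4.51357261 -0.42800067 -6.54858329] 0.19597143089881286 0.24037879917318178
```

View pics/w3.png

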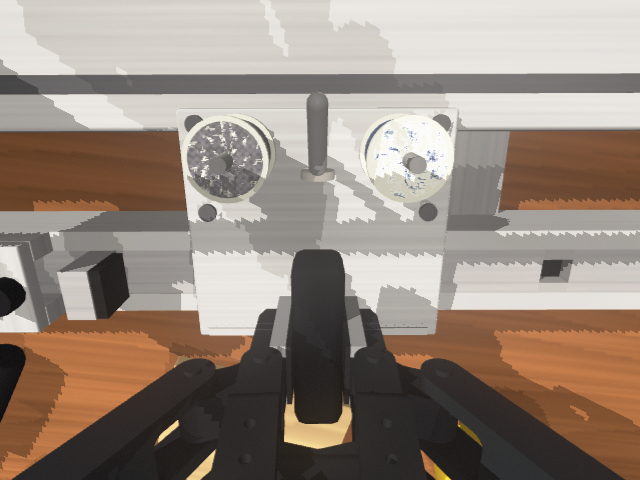

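The carriage plate's end edge is at column about 193 and the rubber face at about 128, so the gap is about 32 mm as predicted. I'll move 26 mm slowly, then creep.

Emit:
{"api": "drive_tool", "payload": {"claw": [10, 10, 10, 10, 10, 10, 10, 10], "slide": [[-0.0008, 0.0064, 0], [-0.0016, 0.013, 0], [-0.0024, 0.0195, 0], [-0.0032, 0.026, 0], [-0.004, 0.0325, 0], [-0.0048, 0.039, 0], [-0.0057, 0.046, 0], [-0.0064, 0.0516, 0]], "yaw": [0, 0, 0, 0, 0, 0, 0, 0]}}

```text
time: 6.3
tool_pos: [0.5262, 0.0447, 0.2698]
tcp_rot: [3.134, 0.194, -0.001]
wrist_force: [5.2, -1.8, -7.3]
width: 0.197
grip_force: 59.5
```

Emit:
{"api": "drive_tool", "payload": {"claw": [10, 10, 10, 10, 10, 10, 10, 10], "slide": [[-0.0002, 0.0015, 0], [-0.0004, 0.003, 0], [-0.0006, 0.0045, 0], [-0.0007, 0.006, 0], [-0.0009, 0.0075, 0], [-0.0011, 0.009, 0], [-0.0011, 0.009, 0], [-0.0011, 0.009, 0]], "yaw": [0, 0, 0, 0, 0, 0, 0, 0]}}

```text
time: 6.97
tool_pos: [0.5256, 0.0498, 0.2701]
tcp_rot: [3.136, 0.194, -0.001]
wrist_force: [3.9, -2.8, -7.1]
width: 0.196
grip_force: 59.5
```

Emit:
{"api": "drive_tool", "payload": {"claw": [10, 10, 10, 10, 10, 10], "slide": [[-0.0001, 0.001, 0], [-0.0002, 0.002, 0], [-0.0003, 0.003, 0], [-0.0004, 0.003, 0], [-0.0004, 0.003, 0], [-0.0004, 0.003, 0]], "yaw": [0, 0, 0, 0, 0, 0]}}

```text
time: 7.47
tool_pos: [0.5254, 0.0514, 0.2701]
tcp_rot: [-3.135, -0.194, 0.001]
wrist_force: [3.6, -2.0, -7.7]
width: 0.199
grip_force: 59.5
```

Emit:
{"api": "drive_tool", "payload": {"claw": [10, 10, 10, 10, 10, 10], "slide": [[-0.0001, 0.001, 0], [-0.0002, 0.002, 0], [-0.0003, 0.003, 0], [-0.0004, 0.003, 0], [-0.0004, 0.003, 0], [-0.0004, 0.003, 0]], "yaw": [0, 0, 0, 0, 0, 0]}}

```text
time: 7.97
tool_pos: [0.5252, 0.0529, 0.2701]
tcp_rot: [-3.135, -0.194, 0.0]
wrist_force: [2.2, -2.8, -7.2]
width: 0.194
grip_force: 59.4
```

Emit:
{"api": "drive_tool", "payload": {"claw": [10, 10, 10, 10, 10, 10], "slide": [[-0.0001, 0.001, 0], [-0.0002, 0.002, 0], [-0.0003, 0.003, 0], [-0.0004, 0.003, 0], [-0.0004, 0.003, 0], [-0.0004, 0.003, 0]], "yaw": [0, 0, 0, 0, 0, 0]}}

```text
time: 8.47
tool_pos: [0.525, 0.0544, 0.2701]
tcp_rot: [-3.135, -0.194, 0.0]
wrist_force: [2.0, -1.6, -6.4]
width: 0.197
grip_force: 59.4
```

Run:
```python
from h import *
c=cam('wrist'); save(c,'pics/w4.png')
```

```text
(no output)
```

View pics/w4.png

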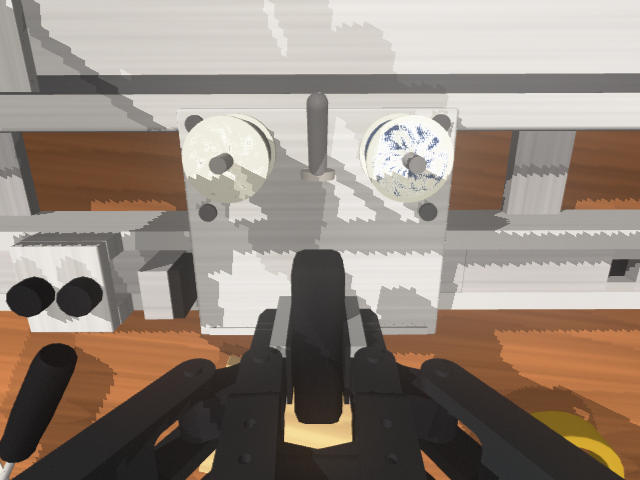

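The block's rubber edge (column about 194) is almost at the plate's edge (about 196). I'll keep creeping.

Emit:
{"api": "drive_tool", "payload": {"claw": [10, 10, 10, 10, 10, 10], "slide": [[-0.0001, 0.001, 0], [-0.0002, 0.002, 0], [-0.0003, 0.002, 0], [-0.0003, 0.002, 0], [-0.0003, 0.002, 0], [-0.0003, 0.002, 0]], "yaw": [0, 0, 0, 0, 0, 0]}}

```text
time: 9.02
tool_pos: [0.5249, 0.0554, 0.2701]
tcp_rot: [-3.135, -0.194, 0.0]
wrist_force: [2.2, -2.5, -8.0]
width: 0.201
grip_force: 59.4
```

Emit:
{"api": "drive_tool", "payload": {"claw": [10, 10, 10, 10, 10, 10], "slide": [[-0.0001, 0.001, 0], [-0.0002, 0.002, 0], [-0.0003, 0.002, 0], [-0.0003, 0.002, 0], [-0.0003, 0.002, 0], [-0.0003, 0.002, 0]], "yaw": [0, 0, 0, 0, 0, 0]}}

```text
time: 9.52
tool_pos: [0.5248, 0.0562, 0.2702]
tcp_rot: [3.135, 0.194, -0.0]
wrist_force: [0.7, -3.9, -6.6]
width: 0.201
grip_force: 59.4
```

Emit:
{"api": "drive_tool", "payload": {"claw": [10, 10, 10, 10, 10, 10], "slide": [[-0.0001, 0.001, 0], [-0.0002, 0.002, 0], [-0.0003, 0.002, 0], [-0.0003, 0.002, 0], [-0.0003, 0.002, 0], [-0.0003, 0.002, 0]], "yaw": [0, 0, 0, 0, 0, 0]}}

```text
time: 10.02
tool_pos: [0.5247, 0.0565, 0.2701]
tcp_rot: [3.134, 0.195, -0.0]
wrist_force: [1.8, -8.7, -7.0]
width: 0.199
grip_force: 59.6
```

The carriage has met the stop at about 9 N. I'll ease the push slightly and lower the knob.

Emit:
{"api": "drive_tool", "payload": {"claw": [10, 10, 10, 10, 10, 10, 10, 10], "slide": [[0, -0.001, 0], [0, -0.001, -0.004], [0, -0.001, -0.008], [0, -0.001, -0.012], [0, -0.001, -0.016], [0, -0.001, -0.02], [0, -0.001, -0.024], [0, -0.001, -0.024]], "yaw": [0, 0, 0, 0, 0, 0, 0, 0]}}

```text
time: 10.68
tool_pos: [0.5248, 0.0564, 0.2583]
tcp_rot: [3.134, 0.194, 0.0]
wrist_force: [0.9, -6.8, -4.0]
width: 0.201
grip_force: 59.8
```

Emit:
{"api": "drive_tool", "payload": {"claw": [10, 10, 10, 10], "slide": [[0, 0, -0.001], [0, 0, -0.002], [0, 0, -0.0025], [0, 0, -0.0025]], "yaw": [0, 0, 0, 0]}}

```text
time: 11.02
tool_pos: [0.5248, 0.0564, 0.2574]
tcp_rot: [3.134, 0.194, -0.0]
wrist_force: [0.2, -6.2, -4.1]
width: 0.201
grip_force: 59.8
```

Emit:
{"api": "drive_tool", "payload": {"claw": [20, 30, 45, 55, 55, 55, 55, 55], "slide": [[0, 0, 0], [0, 0, 0], [0, 0, 0], [0, 0, 0], [0, 0, 0], [0, 0, 0], [0, 0, 0], [0, 0, 0]], "yaw": [0, 0, 0, 0, 0, 0, 0, 0]}}

```text
time: 11.68
tool_pos: [0.5247, 0.0569, 0.257]
tcp_rot: [-3.135, -0.194, -0.0]
wrist_force: [-1.0, 0.2, 0.3]
width: 0.638
grip_force: 0.0
```

Emit:
{"api": "drive_tool", "payload": {"claw": [55, 55, 55, 55, 55, 55, 55, 55], "slide": [[0, 0, 0.03], [0, 0, 0.06], [0, 0, 0.1], [0, 0, 0.14], [0, 0, 0.18], [0, 0, 0.2], [0, 0, 0.2], [0, 0, 0.2]], "yaw": [0, 0, 0, 0, 0, 0, 0, 0]}}

```text
time: 12.35
tool_pos: [0.5247, 0.0568, 0.357]
tcp_rot: [-3.136, -0.194, -0.001]
wrist_force: [-1.2, -0.2, -0.5]
width: 0.646
grip_force: 0.0
```

Run:
```python
from h import *
s=bot.read_state(); print(s['tool_pos'],s['wrist_force'])
c=cam('wrist'); save(c,'pics/w5.png'); P=cloud(c); g=cv2.cvtColor(c['color'],cv2.COLOR_RGB2GRAY)
k=np.array([.5260,.0545])
q=np.hypot(P[...,0]-k[0],P[...,1]-k[1])
m=(g<60)&(abs(P[...,2]-.113)<.012)&(q<.06)
print(m.sum(),cv2.minAreaRect((P[m][:,:2]*1000).astype(np.float32)),np.median(P[m][:,2]))
m2=(g>110)&(abs(P[...,2]-.064)<.006)&(q<.05); print('plate z',np.median(P[m2][:,2]),m2.sum())
```

```text
[0.52474672 0.05682599 0.35703587] [-1.17532718 -0.18657033 -0.47722169]
197 ((515.6759643554688, 47.14739990234375), (12.856429100036621, 45.35694122314453), 79.76570129394531) 0.1085303867800925
plate z 0.06382020108372488 11536
```

View pics/w5.png

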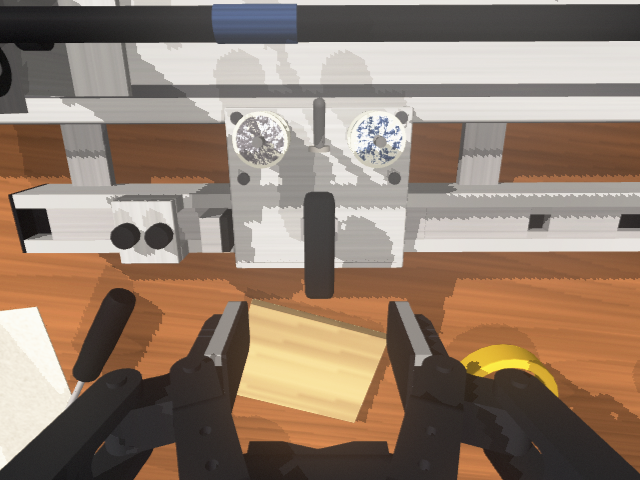

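The knob's top is at 0.109 m, as it was with the pin home at the start (it would be 0.118 m with the pin resting on the strip). The plate sits against the rubber at column about 232. The gripper is clear, so I'll hand in.

```bash
python3 -c "
from workcell import bot
print(bot.finish_job())"
```

```text
the job is handed in; nothing more can be done
None
```

The carriage is parked against the end stop with the lock pin down in the parking hole, the gripper is clear, and the job was handed in at about 12.4 s; I saw nothing else on the bench disturbed, though I took no final full-bench picture.

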